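Check the display rail's channel with a sprung depth gauge

TASK

Check how deep the channel in the pine display rail is: take the sprung depth gauge from its grey ring, lower its pin into the channel near the middle of the rail, press gently until the gauge's base sits flat on the pine and hold it there for a second. Then lift it off, read the stem, and stand the gauge upright on the coloured ring that matches the lowest colour band showing. Pine bruises, so use no more than about 25 N, and leave the other things on the shelf where they are.

Things in the scene. Friction and masses are not known exactly. Their poses are not given: they have to be found in the camera images.
- gauge_grip (a point): Depth gauge, loose, about 0.27 kg, upright on the grey ring. This point is the centre of its black handle, the place to grip: an upright square bar 24 x 24 mm (sides along this point's x and y), from 26 mm below to 16 mm above this point. A banded stem 12 mm wide stands 3 mm out of the handle's top and rises as the pin is pushed in (by at most 24 mm).
- gauge_base (a point): Centre of the flat underside of the gauge's round steel base plate (56 mm across, 10 mm thick), 46 mm below the handle centre; z points up. A pin 5 mm thick with a round end stands out 24 mm below it. The pin gives way at 4 to 5.5 N and stays where it is pushed to; it cannot be pulled out again. Once the base is flat, a stiff spring lets the handle sink 1.5 mm (6 to 27 N), then it is rigid.
- pin (a joint): How far the pin has been pushed up, m: 0 = out 24 mm, 0.024 = fully in; a brake holds it. With the base flat, depth = 24 mm minus this. The stem rises as far, bands appearing below its white cap at the handle's top: first 10 mm green, then yellow below it from 10 to 15 mm, then red below that. Lowest band: below 0.010 green, 0.010 to 0.015 yellow, above 0.015 red.
- rail_mid (a point): Point over the middle of the display rail's channel, 58 mm above the shelf, at the mean height of the pine's top. The pine is packed up by hand: its top really lies up to 6 mm below or above this point, which is not measured. The channel runs along this point's y, 12 mm wide, 136 mm long, closed at both ends; depth 3.5 to 20.5 mm, unknown, even. Probe within 30 mm of this point.
- rail: Display rail, fixed: dark steel shoe 84 x 174 x 20 mm, long along y, carrying a pine block 72 x 160 mm with the channel in its top. Origin under its centre, on the shelf. The gauge's base is seated when the pine carries 8 N or more beyond the pin's own resistance: about 15 to 25 N of push in all. More than 33 N on the pine bruises it.
- ring_green_top (a point): Green plastic ring, fixed to the shelf, 68 mm across, 36 mm high, with a 32 mm hole right through. This point is the centre of its top face, where the gauge must stand if green is the lowest band.
- ring_yellow_top (a point): Yellow plastic ring, fixed to the shelf, 68 mm across, 36 mm high, with a 32 mm hole right through. This point is the centre of its top face, where the gauge must stand if yellow is the lowest band.
- ring_red_top (a point): Red plastic ring, fixed to the shelf, 68 mm across, 36 mm high, with a 32 mm hole right through. This point is the centre of its top face, where the gauge must stand if red is the lowest band.
- dock_top (a point): Grey plastic ring, fixed to the shelf, 68 mm across, 36 mm high, with a 32 mm hole right through. This point is the centre of its top face, where the gauge stands at the start, its pin in the hole.
- cloche: Glass cloche on a round wooden base, 130 mm across, 174 mm high, loose; leave alone. Origin under its centre.
- tonearm_rest: Chrome tonearm rest, 40 mm foot, 70 mm high, loose; leave alone. Origin under its foot.
- adapter: Red plastic record adapter, a disc 38 mm across and 9 mm thick, loose; leave alone. Origin under its centre.
- opener: Flat steel bottle opener, 130 x 36 x 6 mm along its x, loose; leave alone. Origin on its underside near the middle.
- flip_box: White ceramic box with a closed blue flip top and brass hinge, 77 x 97 x 57 mm, loose; leave alone. Origin under its centre.
- candle_tin: Round aluminium candle tin, 64 mm across, 40 mm high, loose; leave alone. Origin under its centre.
There are look-alikes about, which are no part of the job. What is meant by the rail is not green, turquoise or yellow, and is the larger of those in its own colour.

How it is judged (in metres and radians):
On the way:
1. the gauge's base sits flat and loaded on the pine with its pin in the channel, near the middle of the rail, for 0.4 s (contact force between gauge and rail above 8 N and angle between gauge_base's own z axis and vertical below 0.06 rad and horizontal distance between gauge_base and rail_mid below 0.035 m and value of joint pin between 0.0015 and 0.0225 m), for 0.4 s.
At the end, for the whole second after the job is handed in: The gauge stands upright (within 3.4 degrees), released and at rest on the ring whose colour is the lowest band showing on its stem, its base centre within 12 mm of that ring's top centre; within 1 mm of a band's edge either neighbouring colour counts (angle between gauge_base's own z axis and vertical below 0.06 rad and linear speed of gauge below 0.02 m/s and ((value of joint pin between -0.01 and 0.011 m and distance between gauge_base and ring_green_top below 0.012 m and contact force between gauge and ring_green above 0.5 N) or (value of joint pin between 0.009 and 0.016 m and distance between gauge_base and ring_yellow_top below 0.012 m and contact force between gauge and ring_yellow above 0.5 N) or (value of joint pin between 0.014 and 0.0225 m and distance between gauge_base and ring_red_top below 0.012 m and contact force between gauge and ring_red above 0.5 N))); the robot touches nothing.
It fails at once if the gauge is pressed on the pine with more than 33 N (contact force between gauge and rail above 33 N).
It fails at once if a bystander is moved by more than 20 mm (distance of any of cloche, tonearm_rest, adapter, opener, flip_box, candle_tin from where it was at the start of the episode above 0.02 m).
It fails at once if the cloche or the ceramic box is tipped (angle between any of cloche, flip_box's own z axis and vertical above 0.2 rad).
It also fails if it takes over 48 s, if anything falls off the work surface, if the arm or the gripper's body presses on something with over 40 N, if the wrist force passes 120 N, or if a joint passes its speed limit or range.

ROBOT

A 7-joint arm with a two-finger parallel gripper is mounted at the origin on the work surface. World frame = base frame: x ahead of the robot, y to its left, z up, the work surface at z = 0. Lengths are in m, angles in degrees, forces in N, time in s.
With the tool pointing down it reaches from about 0.35 to 0.9 m from the base axis. Payload 19.9 kg.
Tool frame: the origin (TCP) lies midway between the tips of the shut fingers; the grasp point (between the pads) lies 19 mm behind it (robot.pinch_z is the distance from the TCP to the grasp point, in m); z points along the fingers, x is the direction in which the jaws open and shut, and the axes are right-handed (so a half turn about z gives the same grasp; the last joint's range is limited). The gripper opens to 85 mm and grips with 20 to 120 N. Pads are 22 mm wide; open, the fingers measure 114 mm over their backs; the gripper's body (76 mm by 85 mm) begins 54 mm behind the grasp point. The pads swing forward as they close: fully open they stand 13 mm farther back than shut.
Start: joints at [67.924, 23.915, -0.59, 92.452, 0.269, 63.638, -3.037], TCP at [0.211, -0.588, 0.231] pointing down, gripper open.
Joint ranges: [-161.28, 161.28], [-22.2, 115.67], [-73.04, 71.86], [3.21, 147.25], [-68.34, 248.33], [10.77, 114.83], [-161.83, 161.83]. Speed limits (degrees/s): [108.29, 108.29, 136.94, 136.94, 172.46, 172.46, 172.46].

INTERFACE

Orientations are given as [roll, pitch, yaw] about the fixed x, y, z axes, in that order (R = Rz(yaw) Ry(pitch) Rx(roll)).
In Python, from bench import robot gives the robot as it stands.
- The arm moves only by the tool jog_arm, never from a script. Its arguments are lists of equal length, an entry for each row: "linear": the shift along the tool's x, y, z in m, a list of three; "twist": the turn about the tool's z in rad. In form: {"linear": [[tx, ty, tz], ...], "twist": [twist, ...]}. A call has 1 to 20 rows; each row is the pose to reach, as a shift and turn from the pose commanded when the call began, along the tool's axes at that moment; what a row does not reach only later rows make up. A row lasts 1/10 s, in which the tool goes at most 50 mm and 8.59 degrees, less where a joint would pass 70% of its speed; a pose out of reach is approached as far as the arm can. A call with a gripper value outside its range is refused whole. "grip" is the gripper's target within -1 to 1 (fully open at 1, half-way at 0, shut at -1), set as the call begins (left out, the last holds). The fingers move at their own pace and stop on an object; the grip force is fixed at half the most. Time passes only in rows, so rows that repeat a pose let the fingers close. It gives the time, the measured TCP pose, the force and the opening at its end, in the units of the state.
- robot.read_state(): the state, without advancing time (a new reading comes with each control period).
- robot.grab_frame(name): name is "side" or "top" or "wrist"; returns the picture (400x640x3 uint8, blue, green, red); there is no depth.
- robot.camera_params(name): a dict with "fx", "fy", "cx", "cy" (pixels), "cam_to_world" (4x4, takes a point from camera to world coordinates); the wrist camera has in their place "T_tool_cam" (4x4, takes a point from camera to tool coordinates, whose origin is the TCP and whose axes are the tool frame's). Camera axes: x right, y up, looking along -z (the intrinsics and any distortion apply to the point x, -y, -z); pixel columns grow to the right and rows downward; lengths in m; the calibration is good to about 2 mm. The wrist camera is an equidistant fisheye: a pixel r from the principal point sees the ray r / f radians off the axis. A picture is of the moment at which its call begins: read the wrist's pose just before it. camera_params takes no time and is no camera call.
- robot.finish_job(): hands the job in, once; it reports no verdict.
The state is a dict: "t": time; "q": joint angles; "dq": joint speeds; "joint_torque": joint torques, N m; "ee_pos": TCP position; "tool_rot": TCP orientation; "force": force on the tool from outside, world axes, zero at the start; "wrist_torque": the same for the moment, N m; "grip_width": finger opening in m.
Only numpy, scipy, OpenCV 4.12 (cv2) and the standard library are available. Lean on these libraries where they do the work, as an engineer would, in place of code of your own. Each camera call takes 0.05 s, during which the arm holds its last target.

## Working session

There is one attempt and no reset: what is moved stays moved. The work goes in short steps, Python scripts to look and compute and a tool call to move; the robot and the scene stay as the last step left them, time stands still between calls to the robot, and variables do not carry over. Pictures are saved under pics/ and viewed, and the job is handed in when it is done.

Besides the shell and the picture viewer there is one more tool, called after ">>>" by a JSON object that holds its "name" and its "arguments". jog_arm: Moves the arm, as the interface text tells. Its arguments: {"type":"object","properties":{"linear":{"type":"array","items":{"type":"array","items":{"type":"number"}}},"twist":{"type":"array","items":{"type":"number"}},"grip":{"type":"number"}},"required":["linear","twist"]}

```bash
mkdir -p pics; ls
python3 - <<'E'
from bench import robot
import cv2
s=robot.read_state()
print({k:s[k] for k in ('t','ee_pos','tool_rot','force','grip_width')},robot.pinch_z)
for n in('side','top','wrist'):
    cv2.imwrite(f'pics/{n}0.png',robot.grab_frame(n)); print(n,robot.camera_params(n))
E
```

```text
pics
{'t': 0.0, 'ee_pos': array([ 0.21052569, -0.58810492,  0.23064147]), 'tool_rot': array([ 1.79993964e+02,  7.26659346e-02, -7.03027126e+01]), 'force': array([ 0.61732746,  0.76461313, -0.34157273]), 'grip_width': 0.08501735435040947} 0.0187
side {'fx': 363.2236044112484, 'fy': 363.2236044112484, 'cx': 322.37109320302324, 'cy': 202.46676435498262, 'cam_to_world': array([[-0.86899393,  0.27099485, -0.41401853,  0.08260099],
       [-0.49459472, -0.45029587,  0.74337722,  0.73577867],
       [ 0.01502056,  0.85076167,  0.52533699,  0.63073122],
       [ 0.        ,  0.        ,  0.        ,  1.        ]])}
top {'fx': 370.8726652567479, 'fy': 370.8726652567479, 'cx': 324.21383726364877, 'cy': 197.0650851372148, 'cam_to_world': array([[-0.02978742,  0.98954823, -0.14109223,  0.39081882],
       [-0.99903441, -0.03403436, -0.02778314, -0.07082662],
       [-0.03229474,  0.1401284 ,  0.98960653,  0.97852163],
       [ 0.        ,  0.        ,  0.        ,  1.        ]])}
wrist {'fx': 309.70691628693146, 'fy': 309.70691628693146, 'cx': 319.5726034045521, 'cy': 193.76493826825217, 'T_tool_cam': array([[ 9.99999488e-01,  5.32406306e-04, -8.60321483e-04,
         8.25427964e-04],
       [ 2.76059364e-04, -9.61661039e-01, -2.74240714e-01,
        -6.97369038e-02],
       [-9.73345137e-04,  2.74240336e-01, -9.61660694e-01,
        -1.42942710e-01],
       [ 0.00000000e+00,  0.00000000e+00,  0.00000000e+00,
         1.00000000e+00]])}
```

View pics/side0.png

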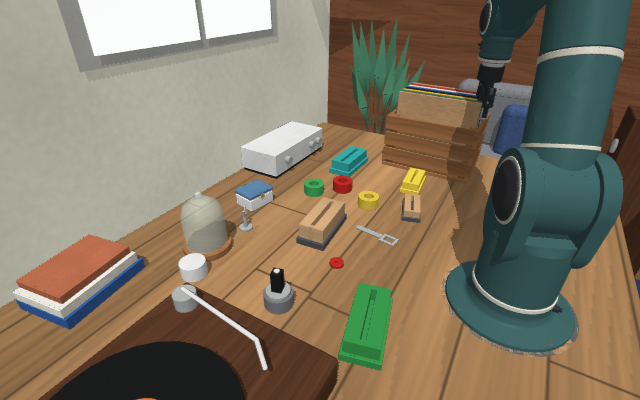

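View pics/top0.png

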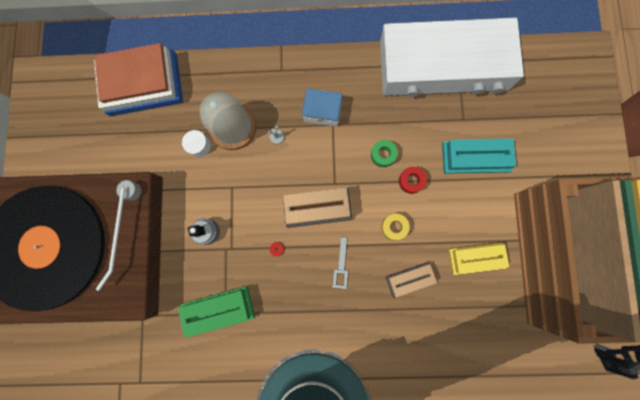

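View pics/wrist0.png

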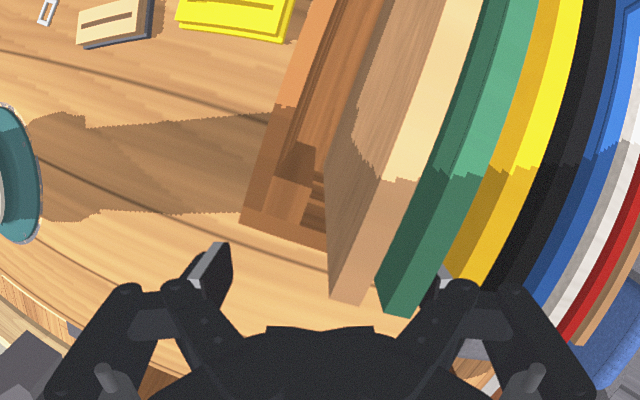

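The side and top views show the gauge on the grey ring (top ≈ 203,230). The larger pine rail is at top ≈ (317,207), and the smaller pine one at (412,279) is the look-alike. The rings are green (385,153), red (413,180) and yellow (396,227). The wrist view only shows the crate.

```bash
cat > h.py <<'E'
import numpy as np, cv2
from bench import robot
from scipy.spatial.transform import Rotation as R
def ray(n,u,v,st=None):
    p=robot.camera_params(n)
    if n=='wrist':
        T=np.eye(4); T[:3,:3]=R.from_euler('xyz',st['tool_rot'],degrees=True).as_matrix(); T[:3,3]=st['ee_pos']
        T=T@p['T_tool_cam']
        a=(u-p['cx'])/p['fx']; b=(v-p['cy'])/p['fy']; r=np.hypot(a,b); k=np.sin(r)/r if r>1e-9 else 1
        d=np.array([a*k,-b*k,-np.cos(r)])
    else:
        T=p['cam_to_world']; d=np.array([(u-p['cx'])/p['fx'],-(v-p['cy'])/p['fy'],-1])
    return T[:3,3],T[:3,:3]@d
def onz(n,u,v,z,st=None):
    o,d=ray(n,u,v,st); return o+d*(z-o[2])/d[2]
E
python3 - <<'E'
import cv2
from h import *
t=cv2.imread('pics/top0.png'); s=cv2.imread('pics/side0.png')
a=cv2.resize(t[180:260,170:370],None,fx=4,fy=4,interpolation=cv2.INTER_CUBIC)
b=cv2.resize(s[185:315,240:400],None,fx=4,fy=4,interpolation=cv2.INTER_CUBIC)
cv2.imwrite('pics/a.png',a);cv2.imwrite('pics/b.png',b)
c=cv2.resize(t[130:250,360:440],None,fx=5,fy=5,interpolation=cv2.INTER_CUBIC);cv2.imwrite('pics/c.png',c)
h=cv2.cvtColor(t,cv2.COLOR_BGR2HSV)
for nm,lo,hi,(x0,y0,x1,y1) in [('green',(45,120,40),(75,255,255),(365,135,405,172)),('red',(0,150,60),(8,255,255),(393,160,435,200)),('yel',(20,150,60),(35,255,255),(376,208,416,246))]:
    m=cv2.inRange(h,lo,hi)
    if nm=='red': m|=cv2.inRange(h,(172,150,60),(180,255,255))
    w=np.zeros_like(m); w[y0:y1,x0:x1]=m[y0:y1,x0:x1]
    cs,hi_=cv2.findContours(w,cv2.RETR_CCOMP,cv2.CHAIN_APPROX_NONE)
    for cc,hh in zip(cs,hi_[0]):
        if len(cc)>8:
            M=cv2.minEnclosingCircle(cc);e=cv2.fitEllipse(cc)
            print(nm,'hole' if hh[3]>=0 else 'outer',M,e[:2],onz('top',*e[0],.036),onz('top',*e[0],.018))
E
```

```text
green outer ((384.0, 153.0), 13.038504600524902) ((383.88531494140625, 152.98226928710938), (23.421337127685547, 25.291812896728516)) [ 0.63549051 -0.20283859  0.036     ] [ 0.64016318 -0.20535972  0.018     ]
green hole ((383.5, 153.5), 6.96429443359375) ((383.6799011230469, 153.33648681640625), (10.72546100616455, 13.598750114440918)) [ 0.63456682 -0.20225851  0.036     ] [ 0.63922185 -0.20476856  0.018     ]
red outer ((412.7593688964844, 179.89193725585938), 14.283782005310059) ((412.6526184082031, 179.5614776611328), (25.465877532958984, 28.04708480834961)) [ 0.56272423 -0.27256968  0.036     ] [ 0.56600723 -0.27642251  0.018     ]
red hole ((412.21429443359375, 179.7857208251953), 5.911876678466797) ((412.2132873535156, 179.62071228027344), (9.196161270141602, 11.695198059082031)) [ 0.56261019 -0.27144182  0.036     ] [ 0.56589101 -0.27527311  0.018     ]
yel outer ((395.1538391113281, 226.5), 13.611634254455566) ((395.2713623046875, 226.47518920898438), (24.777156829833984, 26.54857635498047)) [ 0.44409374 -0.2214648   0.036     ] [ 0.44511117 -0.22434164  0.018     ]
yel hole ((395.0, 226.5), 6.800835609436035) ((394.9546203613281, 226.52273559570312), (12.1322660446167, 13.379308700561523)) [ 0.44399931 -0.22066348  0.036     ] [ 0.44501493 -0.22352502  0.018     ]
```

View pics/a.png

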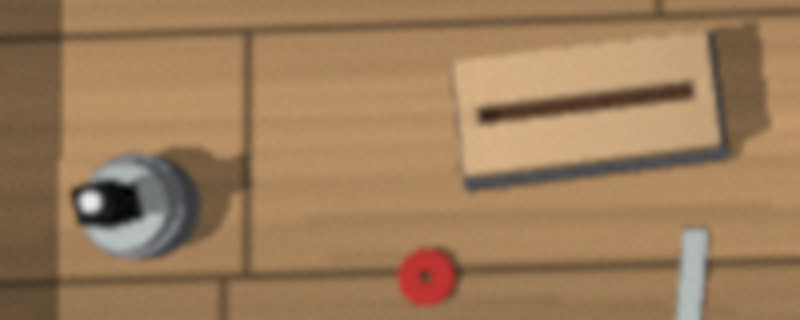

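View pics/b.png

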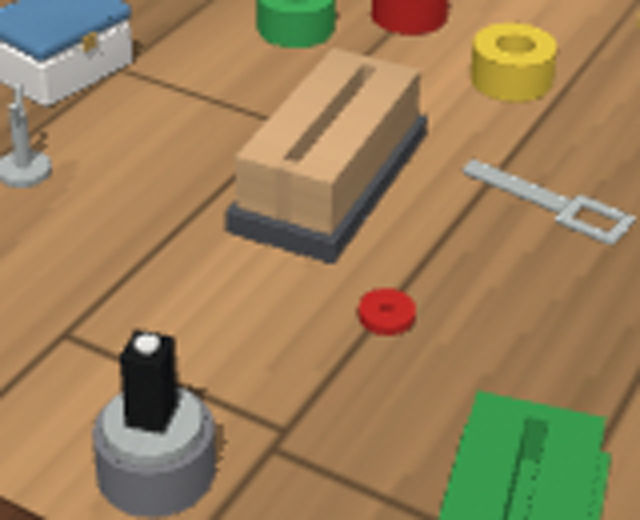

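View pics/c.png

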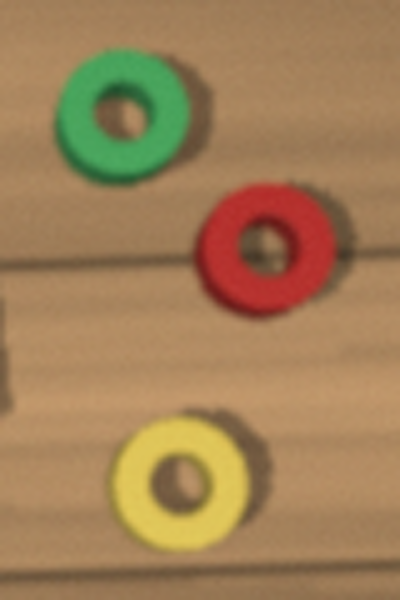

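Zoomed in, the gauge's white cap is at about top (192.5,230.5) and the rail's channel runs from (290,209) to (343,202.5). All the rings are clear.

Run:
```python
from h import *
def two(a,b):
    o,d=ray('top',*a);p,e=ray('side',*b);d/=np.linalg.norm(d);e/=np.linalg.norm(e)
    k=np.linalg.lstsq(np.c_[d,-e],p-o,rcond=None)[0];return (o+d*k[0]+p+e*k[1])/2,np.linalg.norm(o+d*k[0]-p-e*k[1])
print('cap',onz('top',170+90/4,180+202/4,.101),onz('side',240+147/4,185+345/4,.101),two((192.5,230.5),(276.7,271.2)))
ends=[(480,115),(692,90)]
E=[onz('top',170+x/4,180+y/4,.058) for x,y in ends];print('ch',E,(E[0]+E[1])/2)
d=E[1]-E[0];print(np.linalg.norm(d),np.degrees(np.arctan2(d[1],d[0])))
C=[onz('top',170+x/4,180+y/4,.058) for x,y in [(455,62),(710,32),(725,150),(467,178)]];print(np.mean(C,0))
for u,v in [(384.8,152.6),(414,179.2),(396,226.8)]:print(onz('top',u,v,.036))
def tool(yaw,dx,dy):
    c,s=np.cos(np.radians(yaw)),np.sin(np.radians(yaw));return c*dx+s*dy,s*dx-c*dy
st=robot.read_state();y=st['tool_rot'][2]
for x,yy in [(0.45,-0.15),(0.37,0.27)]:print(tool(y,x-st['ee_pos'][0],yy-st['ee_pos'][1]))
```

```text
cap [0.44614062 0.27074598 0.101     ] [0.44572832 0.27711694 0.101     ] (array([0.44752984, 0.273059  , 0.09674663]), np.float64(0.0025272071482482215))
ch [array([0.49546489, 0.04158055, 0.058     ]), array([ 0.50673677, -0.09151424,  0.058     ])] [ 0.50110083 -0.02496685  0.058     ]
0.13357125477574752 -85.15913798201798
[ 0.49935332 -0.02689111  0.058     ]
[ 0.63641879 -0.20525548  0.036     ]
[ 0.56354221 -0.27605824  0.036     ]
[ 0.44321804 -0.22324597  0.036     ]
(np.float64(-0.3318494251102052), np.float64(-0.3731209054733543))
(np.float64(-0.7542381429152791), np.float64(-0.4393611581222211))
```

>>> {"name": "jog_arm", "arguments": {"linear": [[0,0,-0.05],[0,0,-0.1],[0,0,-0.15],[-0.03,-0.034,-0.15],[-0.06,-0.068,-0.15],[-0.09,-0.102,-0.15],[-0.12,-0.136,-0.15],[-0.15,-0.17,-0.15],[-0.18,-0.204,-0.15],[-0.21,-0.238,-0.15],[-0.24,-0.272,-0.15],[-0.28,-0.3,-0.15],[-0.31,-0.34,-0.15],[-0.35,-0.375,-0.15],[-0.4,-0.39,-0.15],[-0.45,-0.41,-0.14],[-0.5,-0.43,-0.13],[-0.55,-0.45,-0.12],[-0.6,-0.47,-0.1],[-0.65,-0.48,-0.08]], "twist": [0,0,0,-0.1,-0.2,-0.3,-0.4,-0.5,-0.6,-0.7,-0.8,-0.9,-1.0,-1.1,-1.2,-1.227,-1.227,-1.227,-1.227,-1.227], "grip": 1}}

```text
t: 2.15
ee_pos: [0.4459, 0.1583, 0.3219]
tool_rot: [-180.0, -0.1, -0.0]
force: [2.5, -0.5, -0.1]
grip_width: 0.0858
```

>>> {"name": "jog_arm", "arguments": {"linear": [[0,-0.04,0.02],[0.0,-0.08,0.04],[0.0,-0.086,0.05],[0.0,-0.086,0.05],[0.0,-0.086,0.05]], "twist": [0,0,0,0,0]}}

```text
t: 2.65
ee_pos: [0.4462, 0.2415, 0.2723]
tool_rot: [180.0, 0.0, -0.0]
force: [-0.4, 0.0, -0.5]
grip_width: 0.0856
```

Run:
```python
from h import *
import pickle
s=robot.read_state();pickle.dump(s,open('s1.pkl','wb'));print(s['t'],s['ee_pos'],s['tool_rot'],s['force'],s['dq'].round(2))
cv2.imwrite('pics/w1.png',robot.grab_frame('wrist'))
```

```text
2.65 [0.44624381 0.24146942 0.2723359 ] [ 1.79981115e+02  1.09575573e-02 -4.25393686e-02] [-0.41489663  0.00260137 -0.49556607] [ 0.99 -0.98  0.12 -0.42 -0.1   0.03 -0.1 ]
```

View pics/w1.png

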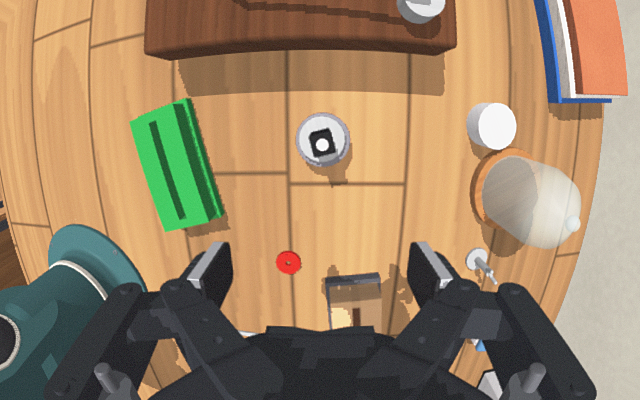

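The wrist view shows the gauge cap at about (321,144) with a square handle turned a few degrees. The tin and cloche are well to the right and the turntable is above.

Run:
```python
from h import *
import pickle
s=pickle.load(open('s1.pkl','rb'))
i=cv2.imread('pics/w1.png')
cv2.imwrite('pics/w1z.png',cv2.resize(i[100:180,280:370],None,fx=7,fy=7,interpolation=cv2.INTER_CUBIC))
g=cv2.cvtColor(i,cv2.COLOR_BGR2GRAY)[100:180,280:370]
n,l,st,c=cv2.connectedComponentsWithStats((g>235).astype(np.uint8))
m=(g<60).astype(np.uint8);print('n')
cs,_=cv2.findContours(m,0,1)
for k in cs:
    if cv2.contourArea(k)>100: print(cv2.minAreaRect(k),k.reshape(-1,2).tolist() if len(k)<20 else '')
for k in range(n):
    print(st[k],c[k])
    if 20<st[k][4]<800: print(onz('wrist',c[k][0]+280,c[k][1]+100,.101,s))
```

```text
n
((41.58824157714844, 42.352943420410156), (24.25356101989746, 21.3431339263916), 75.96376037597656) 
[   0    0   90   80 7056] [44.56944444 39.46556122]
[39 17  5  2  6] [41.         17.16666667]
[32 18  3  2  3] [33.         18.66666667]
[26 22  3  3  5] [27. 23.]
[43 27  3  1  3] [44. 27.]
[36 29  1  1  1] [36. 29.]
[51 29  2  3  3] [51.33333333 30.        ]
[29 31  1  2  2] [29.  31.5]
[28 34  1  1  1] [28. 34.]
[53 35  1  1  1] [53. 35.]
[ 36  39  12  12 107] [41.8411215  44.42056075]
[0.44910207 0.27254037 0.101     ]
[54 39  1  2  2] [54.  39.5]
[28 42  1  1  1] [28. 42.]
[29 44  1  2  2] [29.  44.5]
[56 45  1  3  3] [56. 46.]
[30 49  1  1  1] [30. 49.]
[35 58  3  2  3] [36.         58.33333333]
```

View pics/w1z.png

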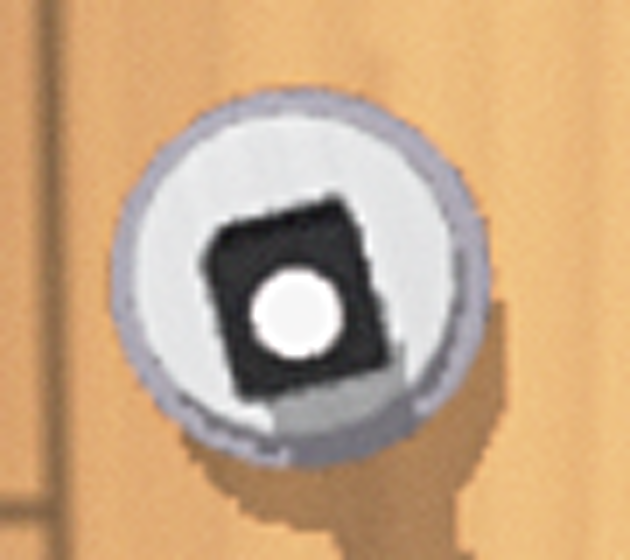

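>>> {"name": "jog_arm", "arguments": {"linear": [[0.002,-0.03,0.02],[0.002,-0.0305,0.06],[0.002,-0.0305,0.1],[0.002,-0.0305,0.14],[0.002,-0.0305,0.142],[0.002,-0.0305,0.142],[0.002,-0.0305,0.142]], "twist": [-0.1,-0.2,-0.27,-0.27,-0.27,-0.27,-0.27]}}

```text
t: 3.4
ee_pos: [0.4492, 0.2731, 0.1324]
tool_rot: [-180.0, -0.2, 15.4]
force: [0.1, -0.5, 0.4]
grip_width: 0.0853
```

Run:
```python
from h import *
import pickle
s=robot.read_state();pickle.dump(s,open('s2.pkl','wb'));print(s['t'],s['ee_pos'],s['tool_rot'],s['force'],s['dq'].round(2))
cv2.imwrite('pics/w2.png',robot.grab_frame('wrist'))
```

```text
3.4 [0.44921894 0.27308009 0.13242274] [-1.79987424e+02 -1.69305948e-01  1.54073394e+01] [ 0.10075833 -0.54551143  0.43331948] [-0.17 -0.17  0.03  0.07  0.43 -0.38 -0.29]
```

View pics/w2.png

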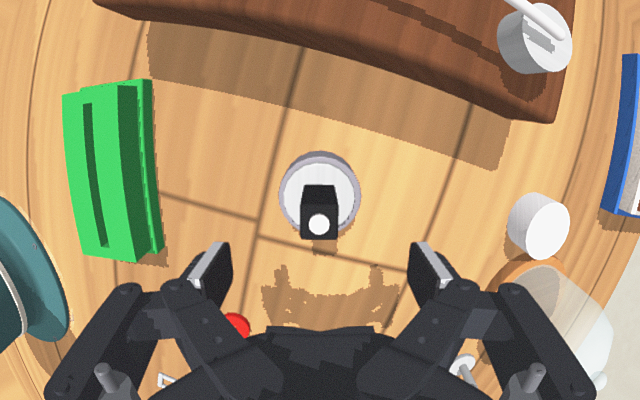

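The handle now looks square to the jaws and centred, with the cap at about (319,224).

Run:
```python
from h import *
import pickle
s=pickle.load(open('s2.pkl','rb'))
i=cv2.imread('pics/w2.png')
g=cv2.cvtColor(i,cv2.COLOR_BGR2GRAY)[210:236,305:335]
n,l,st,c=cv2.connectedComponentsWithStats((g>225).astype(np.uint8))
for k in range(1,n):
    if st[k][4]>100: 
        p=onz('wrist',c[k][0]+305,c[k][1]+210,.101,s);print(c[k]+[305,210],p)
        a=np.radians(s['tool_rot'][2]);d=p-s['ee_pos'];print('tool dx dy',np.cos(a)*d[0]+np.sin(a)*d[1],np.sin(a)*d[0]-np.cos(a)*d[1])
```

```text
[318.6407767  223.97411003] [0.44900578 0.27288696 0.101     ]
tool dx dy -0.0002568169515493962 0.00012955782072336306
```

>>> {"name": "jog_arm", "arguments": {"linear": [[0,0,0.03],[0,0,0.05],[0,0,0.063],[0,0,0.068],[0,0,0.068],[0,0,0.068]], "twist": [0,0,0,0,0,0]}}

```text
t: 4.05
ee_pos: [0.4484, 0.2732, 0.0631]
tool_rot: [-180.0, -0.1, 15.5]
force: [0.2, -0.6, 0.3]
grip_width: 0.0853
```

>>> {"name": "jog_arm", "arguments": {"linear": [[0,0,0],[0,0,0],[0,0,0],[0,0,0],[0,0,0],[0,0,0],[0,0,0],[0,0,0]], "twist": [0,0,0,0,0,0,0,0], "grip": -1}}

```text
t: 4.85
ee_pos: [0.448, 0.2729, 0.0623]
tool_rot: [180.0, -0.0, 15.5]
force: [-0.7, -0.8, 6.1]
grip_width: 0.0234
```

>>> {"name": "jog_arm", "arguments": {"linear": [[0,0,-0.02],[0,0,-0.05],[0,0,-0.09],[0,0.03,-0.12],[-0.005,0.07,-0.145],[-0.01,0.11,-0.15],[-0.015,0.15,-0.15],[-0.02,0.19,-0.15],[-0.024,0.23,-0.15],[-0.028,0.265,-0.15],[-0.031,0.295,-0.15],[-0.033,0.31,-0.15],[-0.033,0.3155,-0.15],[-0.033,0.3155,-0.15],[-0.033,0.3155,-0.15],[-0.033,0.3155,-0.15]], "twist": [0,0,0,0,0.03,0.06,0.09,0.12,0.15,0.18,0.18,0.18,0.18,0.18,0.18,0.18]}}

```text
t: 6.45
ee_pos: [0.5002, -0.0387, 0.2121]
tool_rot: [-180.0, 0.0, 5.3]
force: [-0.1, -0.1, -2.6]
grip_width: 0.0234
```

Run:
```python
from h import *
import pickle
s=robot.read_state();pickle.dump(s,open('s3.pkl','wb'));print(s['t'],s['ee_pos'],s['tool_rot'],s['force'],s['dq'].round(2))
cv2.imwrite('pics/w3.png',robot.grab_frame('wrist'))
cv2.imwrite('pics/side3.png',robot.grab_frame('side')[60:360,150:550])
cv2.imwrite('pics/top3.png',robot.grab_frame('top'))
```

```text
6.45 [ 0.50022492 -0.03866848  0.21209148] [-1.79984536e+02  2.29361448e-03  5.26713611e+00] [-0.09710427 -0.07414974 -2.60799584] [ 0.14  0.06  0.25 -0.08  0.04  0.    0.12]
```

View pics/w3.png

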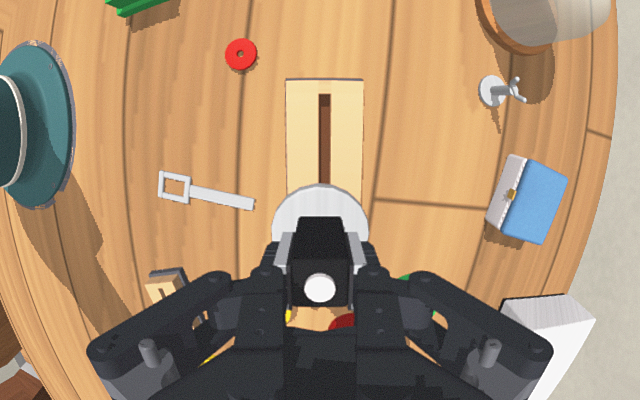

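View pics/side3.png

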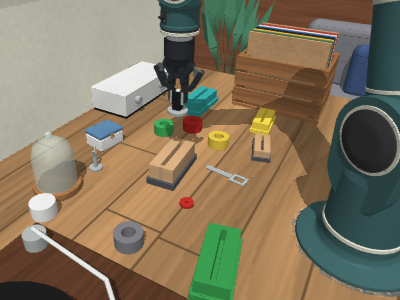

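The wrist view shows the channel running up from the gauge at columns 319–330, rows 95–185, and the gauge hangs upright in the jaws.

Run:
```python
from h import *
import pickle
s=pickle.load(open('s3.pkl','rb'))
i=cv2.imread('pics/w3.png').astype(int)
g=i.sum(2)
a=np.radians(s['tool_rot'][2])
def tool(p):
    d=p-s['ee_pos'];return np.cos(a)*d[0]+np.sin(a)*d[1],np.sin(a)*d[0]-np.cos(a)*d[1]
P=[]
for r in range(85,186,6):
    row=g[r,295:355]; x=np.where(row<330)[0]
    if len(x)<5: print(r,'none');continue
    l,rr=295+x.min()-.5,295+x.max()+.5
    for z in (.058,):
        A,B=onz('wrist',l,r,z,s),onz('wrist',rr,r,z,s)
        m=(A+B)/2;P.append(m);print(r,l,rr,np.array(tool(m)).round(4),round(np.linalg.norm(A-B),4),m.round(4))
P=np.array(P);k=np.polyfit(P[:,1],P[:,0],1);print('line x at y=-.025',np.polyval(k,-.025),'dir',np.degrees(np.arctan(k[0])))
# channel end
col=g[85:110,324];print(list(zip(range(85,110),col)))
print(onz('wrist',324,94.5,.058,s), 'pine end',onz('wrist',324,80,.058,s))
```

```text
85 none
91 none
97 318.5 329.5 [ 0.0046 -0.0789] 0.0104 [0.4976 0.0403 0.058 ]
103 318.5 329.5 [ 0.0046 -0.0731] 0.0104 [0.4981 0.0346 0.058 ]
109 318.5 329.5 [ 0.0047 -0.0673] 0.0104 [0.4987 0.0288 0.058 ]
115 318.5 329.5 [ 0.0047 -0.0616] 0.0104 [0.4992 0.0231 0.058 ]
121 318.5 329.5 [ 0.0047 -0.0558] 0.0105 [0.4997 0.0174 0.058 ]
127 318.5 329.5 [ 0.0047 -0.0501] 0.0105 [0.5003 0.0116 0.058 ]
133 318.5 329.5 [ 0.0047 -0.0443] 0.0105 [0.5008 0.0058 0.058 ]
139 318.5 329.5 [ 0.0047 -0.0385] 0.0106 [5.014e-01 1.000e-04 5.800e-02]
145 318.5 329.5 [ 0.0047 -0.0326] 0.0106 [ 0.5019 -0.0057  0.058 ]
151 318.5 329.5 [ 0.0047 -0.0268] 0.0106 [ 0.5025 -0.0116  0.058 ]
157 318.5 329.5 [ 0.0047 -0.0209] 0.0107 [ 0.503  -0.0174  0.058 ]
163 318.5 329.5 [ 0.0048 -0.015 ] 0.0107 [ 0.5036 -0.0233  0.058 ]
169 318.5 329.5 [ 0.0048 -0.009 ] 0.0108 [ 0.5042 -0.0293  0.058 ]
175 318.5 329.5 [ 0.0048 -0.003 ] 0.0108 [ 0.5047 -0.0353  0.058 ]
181 318.5 329.5 [0.0048 0.0031] 0.0109 [ 0.5053 -0.0413  0.058 ]
line x at y=-.025 0.5037450175486773 dir -5.382665732596645
[(85, np.int64(624)), (86, np.int64(625)), (87, np.int64(628)), (88, np.int64(622)), (89, np.int64(614)), (90, np.int64(612)), (91, np.int64(617)), (92, np.int64(636)), (93, np.int64(495)), (94, np.int64(268)), (95, np.int64(183)), (96, np.int64(202)), (97, np.int64(209)), (98, np.int64(198)), (99, np.int64(203)), (100, np.int64(185)), (101, np.int64(216)), (102, np.int64(199)), (103, np.int64(197)), (104, np.int64(201)), (105, np.int64(192)), (106, np.int64(213)), (107, np.int64(281)), (108, np.int64(275)), (109, np.int64(281))]
[0.49738722 0.04266992 0.058     ] pine end [0.4960988  0.05658085 0.058     ]
```

Run:
```python
from h import *
import pickle
s=pickle.load(open('s3.pkl','rb'))
i=cv2.imread('pics/w3.png').astype(int); g=i.sum(2)
print(g[130:150,282:290].mean(0).round(),g[130:150,314:334].mean(0).round(),g[130:150,358:368].mean(0).round())
a=np.radians(s['tool_rot'][2])
w=(cv2.imread('pics/w3.png')[270:305,300:340].min(2)>200).astype(np.uint8)
M=cv2.moments(w,True);u,v=300+M['m10']/M['m00'],270+M['m01']/M['m00'];z=s['ee_pos'][2]+.0187+.001+.019
p=onz('wrist',u,v,z,s);d=p-s['ee_pos'];print(u,v,np.cos(a)*d[0]+np.sin(a)*d[1],np.sin(a)*d[0]-np.cos(a)*d[1])
for c in (286,363): 
  p=onz('wrist',c,140,.058,s);d=p-s['ee_pos'];print(np.cos(a)*d[0]+np.sin(a)*d[1])
cv2.imwrite('pics/t3z.png',cv2.resize(cv2.imread('pics/top3.png')[150:260,240:400],None,fx=4,fy=4,interpolation=cv2.INTER_CUBIC))
```

```text
[539. 541. 537. 446. 541. 635. 640. 634.] [634. 637. 644. 616. 450. 200. 178. 251. 275. 270. 274. 270. 272. 270.
 264. 277. 423. 640. 642. 635.] [634. 634. 638. 636. 548. 450. 507. 531. 530. 531.]
319.3225308641975 288.0509259259259 0.0002475143700563802 -4.476558689357723e-05
-0.031886815039524945
0.04239364026133685
```

View pics/t3z.png

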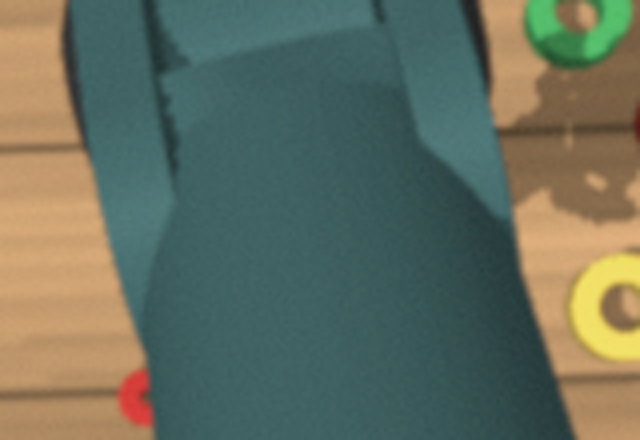

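>>> {"name": "jog_arm", "arguments": {"linear": [[0.0048,-0.013,0.02],[0.0048,-0.013,0.05],[0.0048,-0.013,0.075],[0.0048,-0.013,0.087],[0.0048,-0.013,0.087],[0.0048,-0.013,0.087]], "twist": [0,0,0,0,0,0]}}

```text
t: 7.2
ee_pos: [0.5044, -0.0264, 0.1259]
tool_rot: [-180.0, -0.0, 5.2]
force: [0.6, 0.7, -1.5]
grip_width: 0.0231
```

Run:
```python
from h import *
import pickle
s=robot.read_state();pickle.dump(s,open('s4.pkl','wb'));print(s['t'],s['ee_pos'],s['tool_rot'],s['force'],s['dq'].round(2))
i=robot.grab_frame('wrist');cv2.imwrite('pics/w4.png',i)
f=robot.grab_frame('side');cv2.imwrite('pics/side4.png',cv2.resize(f[140:260,270:400],None,fx=4.5,fy=4.5,interpolation=cv2.INTER_CUBIC))
g=i.astype(int).sum(2)
a=np.radians(s['tool_rot'][2])
for r in range(100,190,10):
    row=g[r,295:355]; x=np.where(row<400)[0]
    if len(x)<4: continue
    l,rr=295+x.min()-.5,295+x.max()+.5
    m=onz('wrist',(l+rr)/2,r,.058,s)-s['ee_pos'];print(r,l,rr,np.cos(a)*m[0]+np.sin(a)*m[1],np.sin(a)*m[0]-np.cos(a)*m[1])
```

```text
7.2 [ 0.50442255 -0.0264066   0.12590465] [-1.79995137e+02 -4.14142386e-02  5.16660806e+00] [ 0.60352406  0.66094159 -1.52954011] [ 0.25 -0.84 -0.26 -0.35 -0.02 -0.11  0.05]
110 309.5 326.5 -0.0005870536640271351 -0.0670738073447706
120 309.5 326.5 -0.0005926786837047518 -0.06026098758891337
130 309.5 326.5 -0.0005990603477455054 -0.053430222878449334
140 309.5 326.5 -0.0006062172667624655 -0.04656711794498408
150 309.5 326.5 -0.0006141721067566296 -0.039657004999948724
160 309.5 326.5 -0.0006229518300981166 -0.03268481669318607
170 309.5 326.5 -0.0006325879958732831 -0.02563495179484872
180 309.5 326.5 -0.0006431171263965748 -0.018491130999927642
```

View pics/w4.png

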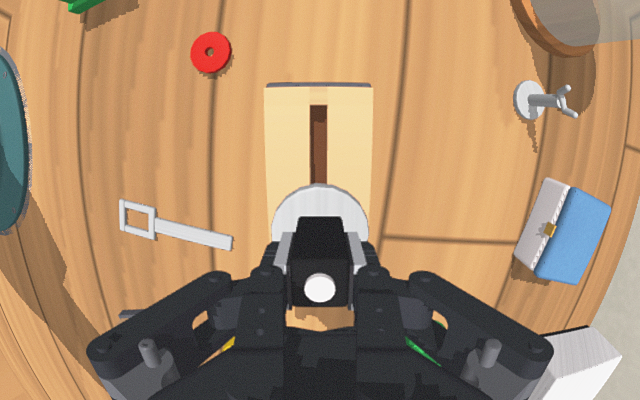

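View pics/side4.png

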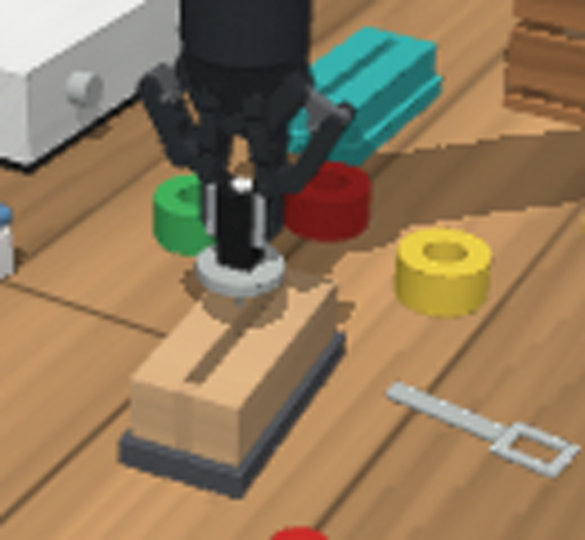

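The channel is within 0.6 mm of the tool axis, and the wrist and side views agree that the pin is over it.

>>> {"name": "jog_arm", "arguments": {"linear": [[-0.0005,0,0.007],[-0.0005,0,0.012],[-0.0005,0,0.016],[-0.0005,0,0.018],[-0.0005,0,0.018]], "twist": [0,0,0,0,0]}}

```text
t: 7.8
ee_pos: [0.5033, -0.0266, 0.1067]
tool_rot: [-180.0, 0.0, 5.2]
force: [0.0, -0.1, -2.9]
grip_width: 0.0234
```

>>> {"name": "jog_arm", "arguments": {"linear": [[0,0,0.003],[0,0,0.006],[0,0,0.009],[0,0,0.01],[0,0,0.01]], "twist": [0,0,0,0,0]}}

```text
t: 8.3
ee_pos: [0.5034, -0.0266, 0.0969]
tool_rot: [-180.0, 0.0, 5.2]
force: [0.2, -0.4, -3.2]
grip_width: 0.0231
```

>>> {"name": "jog_arm", "arguments": {"linear": [[0,0,0.002],[0,0,0.004],[0,0,0.005],[0,0,0.005]], "twist": [0,0,0,0]}}

```text
t: 8.7
ee_pos: [0.5036, -0.0266, 0.0921]
tool_rot: [-180.0, -0.0, 5.2]
force: [-0.0, -0.3, 1.0]
grip_width: 0.0235
```

>>> {"name": "jog_arm", "arguments": {"linear": [[0,0,0.001],[0,0,0.001]], "twist": [0,0]}}

```text
t: 8.9
ee_pos: [0.5035, -0.0266, 0.0911]
tool_rot: [-180.0, -0.0, 5.2]
force: [0.2, -0.1, 0.6]
grip_width: 0.0232
```

>>> {"name": "jog_arm", "arguments": {"linear": [[0,0,0.001],[0,0,0.001]], "twist": [0,0]}}

```text
t: 9.1
ee_pos: [0.5035, -0.0267, 0.09]
tool_rot: [-180.0, -0.0, 5.2]
force: [0.3, -1.0, 1.2]
grip_width: 0.0232
```

>>> {"name": "jog_arm", "arguments": {"linear": [[0,0,0.001],[0,0,0.001]], "twist": [0,0]}}

```text
t: 9.3
ee_pos: [0.5036, -0.0266, 0.0892]
tool_rot: [180.0, -0.0, 5.2]
force: [-0.7, -0.8, 7.5]
grip_width: 0.0236
```

>>> {"name": "jog_arm", "arguments": {"linear": [[0,0,0.0003],[0,0,0.0003],[0,0,0.0003]], "twist": [0,0,0]}}

```text
t: 9.6
ee_pos: [0.5036, -0.0267, 0.089]
tool_rot: [180.0, -0.0, 5.2]
force: [-2.1, -0.5, 8.9]
grip_width: 0.0229
```

>>> {"name": "jog_arm", "arguments": {"linear": [[0,0,0.0003],[0,0,0.0003],[0,0,0.0003]], "twist": [0,0,0]}}

```text
t: 9.9
ee_pos: [0.5036, -0.0267, 0.0888]
tool_rot: [180.0, -0.0, 5.2]
force: [-2.4, -0.0, 10.9]
grip_width: 0.0234
```

>>> {"name": "jog_arm", "arguments": {"linear": [[0,0,0.0004],[0,0,0.0007],[0,0,0.0007]], "twist": [0,0,0]}}

```text
t: 10.2
ee_pos: [0.5037, -0.0266, 0.0884]
tool_rot: [180.0, -0.0, 5.2]
force: [-4.1, -0.1, 18.0]
grip_width: 0.0233
```

>>> {"name": "jog_arm", "arguments": {"linear": [[0,0,0],[0,0,0],[0,0,0],[0,0,0]], "twist": [0,0,0,0]}}

```text
t: 10.6
ee_pos: [0.5036, -0.0266, 0.0884]
tool_rot: [180.0, -0.0, 5.2]
force: [-4.9, -0.1, 17.3]
grip_width: 0.0233
```

>>> {"name": "jog_arm", "arguments": {"linear": [[0,0,0],[0,0,0],[0,0,0],[0,0,0],[0,0,0],[0,0,0],[0,0,0],[0,0,0]], "twist": [0,0,0,0,0,0,0,0]}}

```text
t: 11.4
ee_pos: [0.5036, -0.0266, 0.0883]
tool_rot: [180.0, -0.0, 5.2]
force: [-4.5, -0.4, 17.5]
grip_width: 0.0233
```

Run:
```python
from h import *
s=robot.read_state();print(s['t'],s['ee_pos'],s['tool_rot'],s['force'])
i=robot.grab_frame('wrist');cv2.imwrite('pics/w5.png',cv2.resize(i[200:330,230:410],None,fx=4,fy=4,interpolation=cv2.INTER_CUBIC))
f=robot.grab_frame('side');cv2.imwrite('pics/side5.png',cv2.resize(f[140:260,270:400],None,fx=4.5,fy=4.5,interpolation=cv2.INTER_CUBIC))
```

```text
11.4 [ 0.50360875 -0.02663504  0.08834891] [ 1.79972589e+02 -1.49268923e-02  5.16045655e+00] [-4.48254365 -0.36880451 17.525673  ]
```

View pics/w5.png

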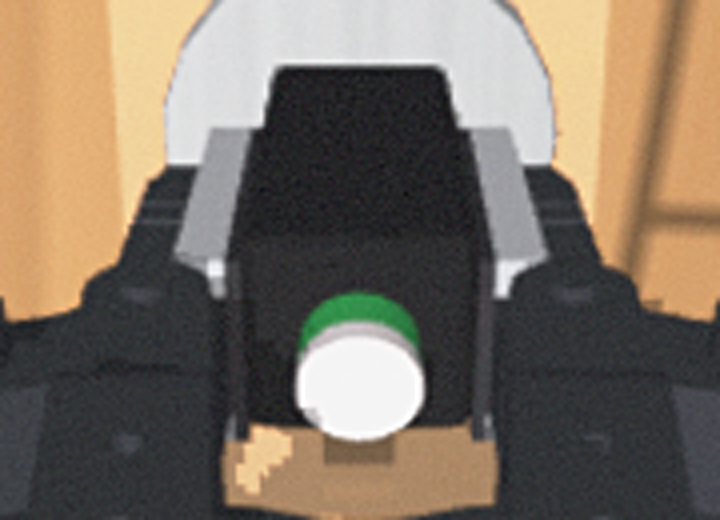

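View pics/side5.png

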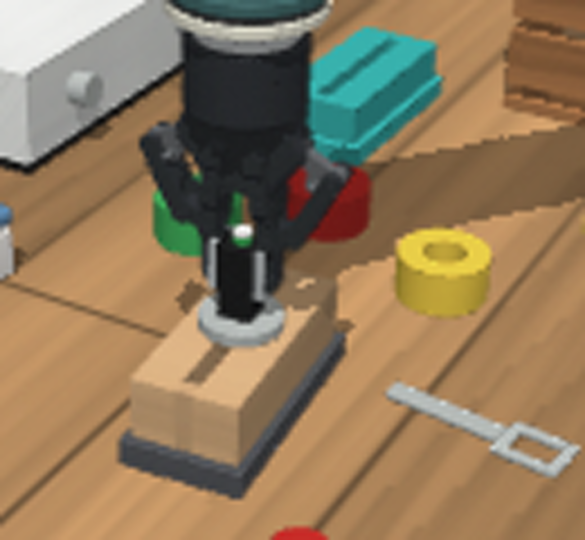

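While seated under about 20 N push, the wrist and side views both show only green below the white cap. I'll lift off, read the stem again, and look at the green ring.

>>> {"name": "jog_arm", "arguments": {"linear": [[0,0,-0.01],[0,0,-0.03],[0,0,-0.06],[0,0,-0.09],[0.015,0.03,-0.1],[0.032,0.07,-0.1],[0.05,0.11,-0.1],[0.068,0.15,-0.1],[0.085,0.19,-0.1],[0.102,0.225,-0.1],[0.11,0.242,-0.1],[0.1127,0.2465,-0.1],[0.1127,0.2465,-0.1],[0.1127,0.2465,-0.1],[0.1127,0.2465,-0.1]], "twist": [0,0,0,0,0,0,0,0,0,0,0,0,0,0,0]}}

```text
t: 13.0
ee_pos: [0.6376, -0.2609, 0.188]
tool_rot: [-180.0, 0.0, 5.2]
force: [0.1, -0.6, -1.1]
grip_width: 0.0234
```

Run:
```python
from h import *
import pickle
s=robot.read_state();pickle.dump(s,open('s6.pkl','wb'));print(s['t'],s['ee_pos'],s['tool_rot'],s['force'])
i=robot.grab_frame('wrist');cv2.imwrite('pics/w6.png',i)
f=robot.grab_frame('side');cv2.imwrite('pics/side6.png',cv2.resize(f[100:220,260:390],None,fx=4.5,fy=4.5,interpolation=cv2.INTER_CUBIC))
```

```text
13.0 [ 0.63758995 -0.26088435  0.18802784] [-1.79991902e+02  8.28838512e-03  5.23403698e+00] [ 0.09031356 -0.64714468 -1.08268534]
```

View pics/w6.png

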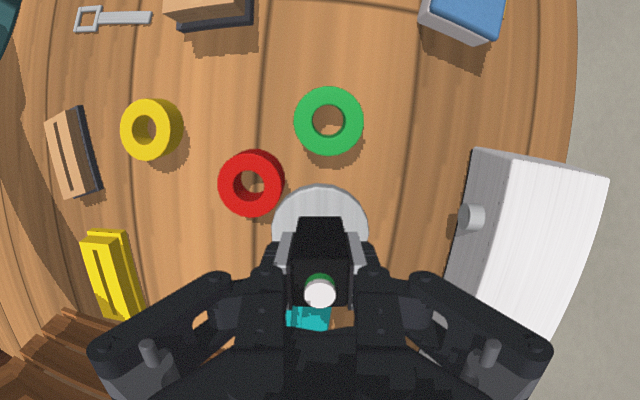

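View pics/side6.png

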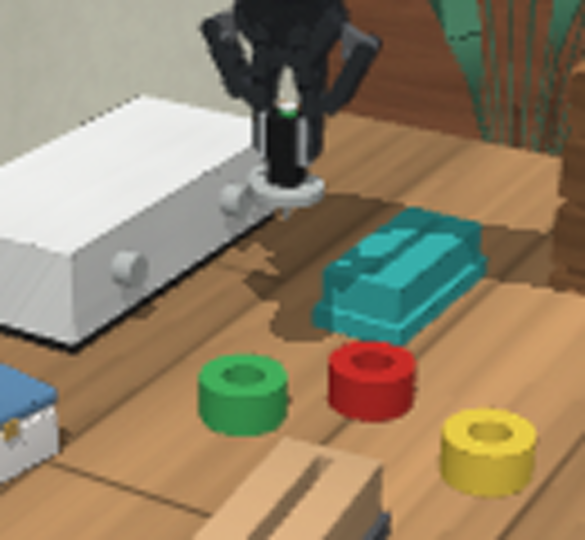

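After lifting, the stem shows only green below the cap, at wrist (319,278). The green ring is at about (328,120), with its hole clear.

Run:
```python
from h import *
import pickle
s=pickle.load(open('s6.pkl','rb'))
i=cv2.imread('pics/w6.png');h=cv2.cvtColor(i,cv2.COLOR_BGR2HSV)
m=cv2.inRange(h,(45,100,110),(75,255,255));w=np.zeros_like(m);w[80:162,288:370]=m[80:162,288:370]
cs,hi=cv2.findContours(w,cv2.RETR_CCOMP,cv2.CHAIN_APPROX_NONE)
a=np.radians(s['tool_rot'][2])
for c in cs:
    if len(c)<30: continue
    P=np.array([onz('wrist',u,v,.036,s)[:2] for u,v in c.reshape(-1,2)],np.float32)*1000
    e=cv2.fitEllipse(P);d=np.array(e[0])/1000-s['ee_pos'][:2]
    print(e,cv2.minEnclosingCircle(P),'tool',np.cos(a)*d[0]+np.sin(a)*d[1],np.sin(a)*d[0]-np.cos(a)*d[1])
```

```text
((641.163330078125, -204.20901489257812), (65.86767578125, 66.170166015625), 33.99273681640625) ((641.2047729492188, -204.2220001220703), 33.59363555908203) tool 0.008728642371628759 -0.05611304168570452
((640.6749267578125, -203.2042694091797), (29.794830322265625, 32.87324523925781), 111.82025909423828) ((640.9385986328125, -203.60165405273438), 16.676000595092773) tool 0.008333932586026757 -0.05715815195493541
```

>>> {"name": "jog_arm", "arguments": {"linear": [[0.004,-0.03,0.01],[0.0087,-0.0562,0.03],[0.0087,-0.0562,0.05],[0.0087,-0.0562,0.05],[0.0087,-0.0562,0.05]], "twist": [0,0,0,0,0]}}

```text
t: 13.6
ee_pos: [0.6414, -0.2058, 0.1383]
tool_rot: [180.0, 0.0, 5.1]
force: [1.0, -0.4, -2.0]
grip_width: 0.0233
```

Run:
```python
from h import *
import pickle
s=robot.read_state();pickle.dump(s,open('s7.pkl','wb'));print(s['t'],s['ee_pos'],s['tool_rot'],s['force'])
i=robot.grab_frame('wrist');cv2.imwrite('pics/w7.png',i)
f=robot.grab_frame('side');cv2.imwrite('pics/side7.png',cv2.resize(f[100:220,260:390],None,fx=4.5,fy=4.5,interpolation=cv2.INTER_CUBIC))
```

```text
13.6 [ 0.64140921 -0.20575052  0.13828953] [1.79988068e+02 9.35718388e-03 5.12899303e+00] [ 0.97292989 -0.39610898 -2.03567995]
```

View pics/w7.png

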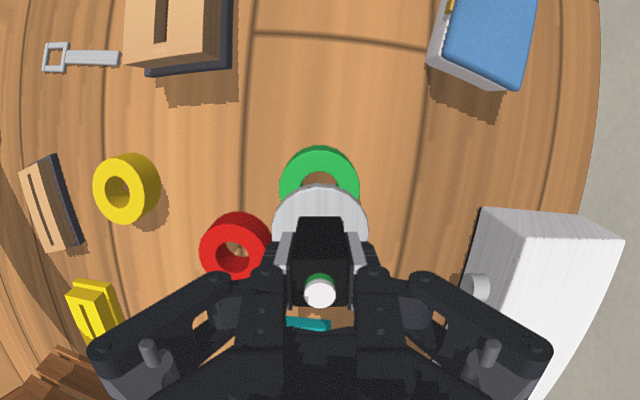

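View pics/side7.png

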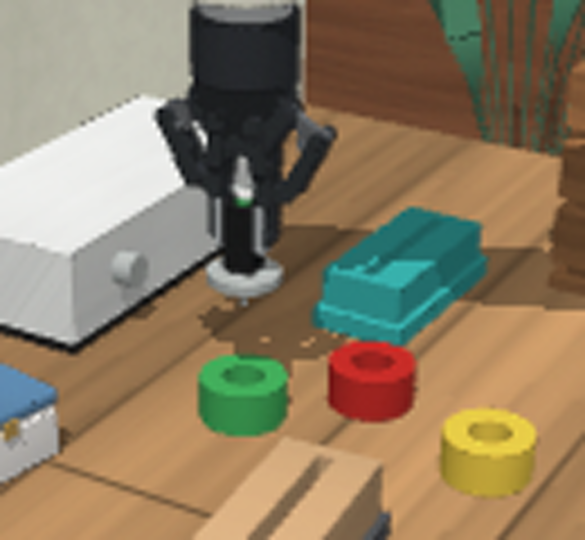

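The gauge is centred over the green ring (ring column ≈ 319, base ≈ 320). Descending.

>>> {"name": "jog_arm", "arguments": {"linear": [[0,0,0.02],[0,0,0.04],[0,0,0.055],[0,0,0.065],[0,0,0.07],[0,0,0.07],[0,0,0.07]], "twist": [0,0,0,0,0,0,0]}}

```text
t: 14.4
ee_pos: [0.6419, -0.2053, 0.0685]
tool_rot: [180.0, -0.0, 5.2]
force: [-0.1, 0.8, -2.9]
grip_width: 0.0232
```

>>> {"name": "jog_arm", "arguments": {"linear": [[0,0,0.001],[0,0,0.003],[0,0,0.004],[0,0,0.004]], "twist": [0,0,0,0]}}

```text
t: 14.8
ee_pos: [0.6414, -0.2052, 0.0636]
tool_rot: [-180.0, 0.0, 5.2]
force: [0.2, -0.9, -3.1]
grip_width: 0.0231
```

>>> {"name": "jog_arm", "arguments": {"linear": [[0,0,0.0008],[0,0,0.0008],[0,0,0.0008]], "twist": [0,0,0]}}

```text
t: 15.1
ee_pos: [0.6415, -0.2053, 0.063]
tool_rot: [-180.0, -0.0, 5.2]
force: [-0.4, -0.1, -2.3]
grip_width: 0.0231
```

>>> {"name": "jog_arm", "arguments": {"linear": [[0,0,0.0006],[0,0,0.0006],[0,0,0.0006]], "twist": [0,0,0]}}

```text
t: 15.4
ee_pos: [0.6415, -0.2053, 0.0624]
tool_rot: [-180.0, -0.0, 5.2]
force: [-0.5, 1.0, -1.7]
grip_width: 0.0228
```

>>> {"name": "jog_arm", "arguments": {"linear": [[0,0,0.0007],[0,0,0.0007],[0,0,0.0007]], "twist": [0,0,0]}}

```text
t: 15.7
ee_pos: [0.6416, -0.2053, 0.0622]
tool_rot: [180.0, -0.0, 5.2]
force: [-3.3, 0.8, 7.9]
grip_width: 0.0232
```

>>> {"name": "jog_arm", "arguments": {"linear": [[0,0,-0.0006],[0,0,-0.0006]], "twist": [0,0]}}

```text
t: 15.9
ee_pos: [0.6415, -0.2053, 0.0624]
tool_rot: [180.0, -0.0, 5.2]
force: [-0.7, 0.8, 3.2]
grip_width: 0.0237
```

>>> {"name": "jog_arm", "arguments": {"linear": [[0,0,0],[0,0,0],[0,0,0],[0,0,0],[0,0,0],[0,0,0],[0,0,0],[0,0,0]], "twist": [0,0,0,0,0,0,0,0], "grip": 1}}

```text
t: 16.7
ee_pos: [0.6414, -0.2053, 0.0622]
tool_rot: [-180.0, 0.0, 5.2]
force: [0.1, 0.1, 0.5]
grip_width: 0.0855
```

>>> {"name": "jog_arm", "arguments": {"linear": [[0,0,-0.01],[0,0,-0.03],[0,0,-0.06],[0,0,-0.1],[0,0.03,-0.14],[0,0.06,-0.15],[0,0.06,-0.15],[0,0.06,-0.15]], "twist": [0,0,0,0,0,0,0,0]}}

```text
t: 17.5
ee_pos: [0.6467, -0.2655, 0.2127]
tool_rot: [180.0, -0.0, 5.1]
force: [-0.0, 0.4, -1.0]
grip_width: 0.0852
```

Run:
```python
from h import *
import pickle
s=robot.read_state();pickle.dump(s,open('s8.pkl','wb'));print(s['t'],s['ee_pos'],s['tool_rot'],s['force'],s['grip_width'])
i=robot.grab_frame('wrist');cv2.imwrite('pics/w8.png',i)
cv2.imwrite('pics/w8z.png',cv2.resize(i[70:220,250:400],None,fx=4,fy=4,interpolation=cv2.INTER_CUBIC))
f=robot.grab_frame('side');cv2.imwrite('pics/side8.png',cv2.resize(f[130:220,280:390],None,fx=5.5,fy=5.5,interpolation=cv2.INTER_CUBIC))
```

```text
17.5 [ 0.64666783 -0.26553671  0.21273872] [ 1.79997611e+02 -2.07493262e-02  5.09265929e+00] [-0.04426938  0.44415798 -1.01212863] 0.085192046322428
```

View pics/w8z.png

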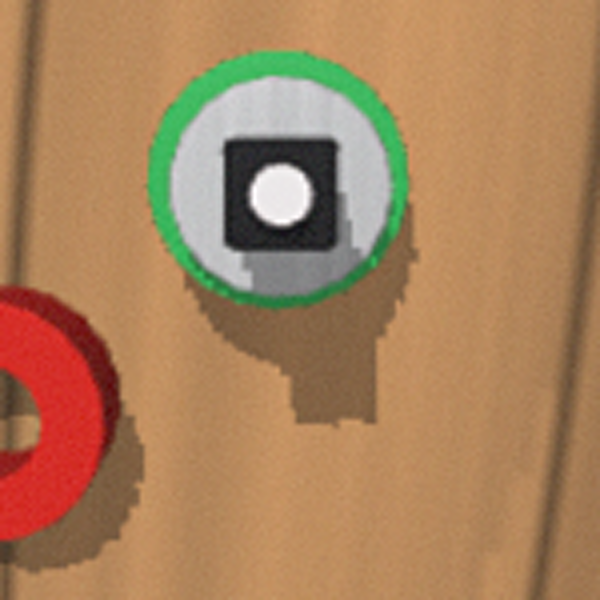

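View pics/side8.png

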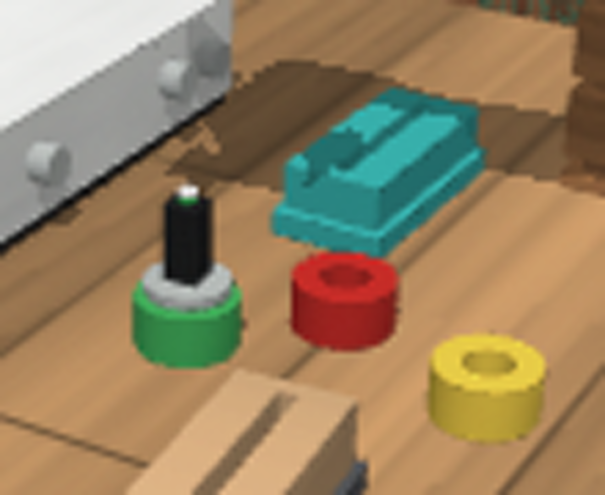

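The gauge stands upright on the green ring, with the ring showing almost evenly all round the base. The stem is green only, and the gripper is clear.

```bash
python3 -c "
from bench import robot
print(robot.finish_job(), robot.read_state()['t'])"
```

```text
the job is handed in; nothing more can be done
the job is handed in; nothing more can be done
```

The channel read green, so the gauge now stands on the green ring; I handed the job in at about 18 s.

- **Measurement:** I lowered the pin into the channel near the middle of the larger pine rail and seated the base. The push was about 20 N (17–18 N read, plus the gauge's weight), held for over a second. A side force of about 4–5 N showed on the wrist while it was seated.
- **Reading:** The wrist and side pictures, both while seated and after lifting, showed only green below the white cap. The heights at which the force rose agree with this: the pin was pushed in roughly 3–8 mm.
- **Placing:** The last pictures show the gauge upright and released. I judged by eye that its base is about 1–2 mm off the ring's centre.
- **Disagreements:** The top and wrist cameras differed by 2–3 mm on the gauge and the rail. I used the wrist values, and a closer wrist look put the channel within 0.6 mm of the tool axis. I saw no bystander touched, but I did not re-measure where they stand.

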